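# Pull a brake pad from its carrier and set it on the drain board

## Task

Swing the keeper bar well clear of the gap in the brake carrier, then pull the brake pad wedged in that gap up and out by its exposed top edge. Set it down gently (do not drop it) on the free part of the sloped drain board, the same edge down as in the carrier: lying flat on the slope either face up, with its lower long edge straight and snug against the cleat. Leave the pad that already lies on the board where it is, and leave the keeper swung open.

Things in the scene. Friction and masses are not known exactly. Their poses are not given: they have to be found in the camera images.
- carrier: fixed dark brake carrier on a grey plate 112 x 200 mm. Origin: centre of the plate's underside. z up, y along the gap, x across it. Two cheeks, 24 mm thick, 150 mm long, tops at z = 56 mm, leave a 19 mm gap centred on x = 0, closed at y = +-61 mm. Below their tops a round boss stands 12 mm out of the +x cheek. The keeper's post (18 mm across) is at y = +86 mm.
- gap_floor (a point): centre of the gap's floor, on which the pad stands, 20 mm over the table, under the keeper (axes as the carrier's). A small spring shoe low in the gap's -x wall presses the pad against the +x wall with about 6 N, so pulling the pad out takes about 8 to 16 N.
- keeper_pivot (a point): fixed point on the keeper's vertical turning axis, at carrier x = 0, y = +86 mm, z = 88 mm (mid-height of the bar)
- keeper (a joint): angle (rad) of the keeper, a steel bar 14 mm wide, z = 84 to 92 mm, that swivels about keeper_pivot. 0: it lies along the gap, 4 mm over the pad's top, its free end towards carrier -y, 106 mm from the pivot. Growing values swing the free end towards carrier -x; at 1.57 it points along -x. Range 0 to 1.75, starts at 0 to 0.3. Light friction (1 N at the end); it stays where left.
- keeper_knob (a point): centre of the upright pin (10 mm across, z = 92 to 118 mm) at the free end of the keeper, 100 mm from the pivot axis; this point is at z = 105 mm
- pad: brake pad to move, 0.2 to 0.4 kg: 16 mm thick (its x), 100 mm long (y), 60 mm high (z); steel back plate 6 mm (-x side), grey lining 10 mm with a 4 mm groove (+x side). Ears make it 116 mm long from z = 17 to 35 mm. Origin: centre of its lower edge face. It starts upright in the gap, axes as the carrier's, its top 80 mm over the table, 24 mm above the cheeks.
- other_pad: an identical pad already lying on the drain board against the cleat, on the half at board -y (its centre 78 to 88 mm from the board's middle), same origin and axes: its z points up the slope, its x out of the slope. To be left in place.
- board: slope of the fixed drain board: metal, 320 mm wide (y, +-160 mm), 90 mm long up the slope (z), 40 degrees from level, falling away from the robot. Origin: middle of the line where slope meets cleat, 30 mm over the table. x: out of the slope (up and away from the robot), y along the cleat, z up the slope. The slope's upper edge is 88 mm over the table; below it a wooden stand.
- cleat (a point): middle of the outer edge of the cleat, a wooden strip along the foot of the slope, 12 mm thick and 320 mm long; its face is at board z = 0 and stands 22 mm out of the slope. Axes as the board's. A pad in place has its origin at board x = 8 mm, z = 0 and its z axis up the slope.

How it is judged:
By the outcome, as a careful person would: the job done as asked, in the order asked, and still so for the second after the job is handed in, with the robot touching nothing.
It also fails if it takes over 67 s, if anything falls off the work surface, if the arm or the gripper's body presses on something with over 40 N, if the wrist force passes 120 N, or if a joint passes its speed limit or range.

## Robot

A 6-joint arm with a two-finger parallel gripper is mounted at the origin on the work surface. World frame = base frame: x ahead of the robot, y to its left, z up, the work surface at z = 0. Lengths are in mm, angles in rad, forces in N, time in s.
With the tool pointing down it reaches from about 350 to 1000 mm from the base axis. Payload 7.1 kg.
Tool frame: the origin (TCP) lies between the finger pads; the fingertips stand 14 mm ahead of it and the grasp point (between the pads) lies 5 mm behind it; z points along the fingers, y is the direction in which the jaws open and shut (so a half turn about z gives the same grasp; the last joint's range is limited). The gripper opens to 85 mm and grips with 20 to 120 N. Pads are 22 mm wide; open, the fingers measure 114 mm over their backs; the gripper's body (76 mm by 85 mm) begins 54 mm behind the grasp point. The pads swing forward as they close: fully open they stand 13 mm farther back than shut.
Start: joints at [1.153, 0.423, 1.63, -0, 1.089, -0.019], TCP at [242.663, 575.951, 245.319] pointing down, gripper open.
Joint ranges: [-3, 3], [-0.9, 2.11], [0.09, 2.58], [-1.31, 4.45], [0.11, 2.69], [-2.54, 2.54]. Speed limits (rad/s): [2.39, 2.39, 3.01, 3.14, 3.14, 3.14].

## Interface

Orientations are given as [roll, pitch, yaw] about the fixed x, y, z axes, in that order (R = Rz(yaw) Ry(pitch) Rx(roll)).
In Python, from station import bot gives the robot as it stands. The module is installed in compiled form; this text tells all that it offers.
- The arm moves only by the tool carry_out, never from a script. Its argument "commands" is a list of rows, each an object of numbers: "x", "y", "z": the shift along the tool's x, y, z in mm; "turn": the turn about the tool's z in rad; "gripper": the opening, from 0 (shut) to 1 (fully open). In form: [{"x": .., "y": .., "z": .., "turn": .., "gripper": ..}, ...]. A call has 1 to 5 rows; each row is the pose to reach, as a shift and turn from the pose measured when the call began, along the tool's axes at that moment; what a row does not reach only later rows make up. A row lasts 1/12 s, in which the tool goes at most 41.7 mm and 7.16 degrees, less where a joint would pass 70% of its speed; a pose out of reach is approached as far as the arm can. A call with a gripper value outside its range is refused whole. The fingers move at their own pace and stop on an object; "newtons" is the grip in N (left out, the last holds). Time passes only in rows, so rows that repeat a pose let the fingers close. It gives the time, the measured TCP pose, the force and the opening at its end, in the units of the state.
- bot.state(): the state, without advancing time (a new reading comes with each control period).
- bot.capture(name): name is "scene" or "top"; returns the picture (400x640x3 uint8, red, green, blue); there is no depth.
- bot.calibration(name): a dict with "K" (3x3 intrinsics, pixels), "k1" (the pictures are not rectified: a ray, as slopes to the right and down, at radius r is drawn at 1 + k1 r^2 times it, then the intrinsics apply), "eye" and "attitude" of the camera in the world. Camera axes: x right, y up, looking along -z (the intrinsics and any distortion apply to the point x, -y, -z); pixel columns grow to the right and rows downward; lengths in mm; the calibration is good to about 2 mm. A picture is of the moment at which its call begins. calibration takes no time and is no camera call.
- bot.job_done(): hands the job in, once; it reports no verdict.
The state is a dict: "time": time; "joint_positions": joint angles; "joint_velocities": joint speeds; "tau": joint torques, N m; "position": TCP position; "tool_rot": TCP orientation; "wrist_force": force on the tool from outside, world axes, zero at the start; "torque": the same for the moment, N m; "gripper_width": opening from 0.0 (shut) to 1.0 (fully open).
Only numpy, scipy, OpenCV 4.12 (cv2) and the standard library are available. Lean on these libraries where they do the work, as an engineer would, in place of code of your own. Each camera call takes 0.05 s, during which the arm holds its last target. There are 200 camera calls.

## Working session

There is one attempt and no reset: what is moved stays moved. The work goes in short steps, Python scripts to look and compute and a tool call to move; the robot and the scene stay as the last step left them, time stands still between calls to the robot, and variables do not carry over. Pictures are saved under pics/ and viewed, about 8 in all and at most 12, crops included, and the job is handed in when it is done.

Besides the shell and the picture viewer there is one more tool, called after ">>>" by a JSON object that holds its "fn" and its "kwargs". carry_out: Moves the arm, as the interface text tells. Its arguments: {"type":"object","properties":{"commands":{"type":"array","items":{"type":"object","properties":{"x":{"type":"number"},"y":{"type":"number"},"z":{"type":"number"},"turn":{"type":"number"},"gripper":{"type":"number"}}}},"newtons":{"type":"number"}},"required":["commands"]}

```bash
mkdir -p pics; cat > h.py <<'E'
import numpy as np, cv2
from station import bot
from scipy.spatial.transform import Rotation as R
def cal(n):
    c=bot.calibration(n); A=np.array(c['attitude'],float)
    if A.shape!=(3,3): A=R.from_euler('xyz',A).as_matrix()
    return np.array(c['K'],float),c['k1'],np.array(c['eye'],float),A
def proj(n,P):
    K,k,e,A=cal(n); p=(np.atleast_2d(P)-e)@A
    s=np.c_[p[:,0]/-p[:,2],-p[:,1]/-p[:,2]]; s=s*(1+k*(s**2).sum(1,keepdims=True))
    return s@K[:2,:2].T+K[:2,2]
def ray(n,uv):
    K,k,e,A=cal(n); d=np.linalg.solve(K,[uv[0],uv[1],1])[:2]; s=d.copy()
    for _ in range(20): s=d/(1+k*(s@s))
    return e,A@np.array([s[0],-s[1],-1])
def atz(n,uv,z):
    e,d=ray(n,uv); return e+d*(z-e[2])/d[2]
def snap(n,name,crop=None,f=1):
    im=bot.capture(n)
    if crop: a,b,c,d=crop; im=im[b:d,a:c]
    im=cv2.resize(im,None,fx=f,fy=f,interpolation=cv2.INTER_CUBIC)
    cv2.imwrite('pics/'+name,im[:,:,::-1])
E
python3 - <<'E'
from h import *
for n in('scene','top'):
    print(bot.calibration(n)); snap(n,n+'0.png')
print(bot.state())
E
```

```text
{'K': array([[407.82429294,   0.        , 320.42524479],
       [  0.        , 407.82429294, 197.37598996],
       [  0.        ,   0.        ,   1.        ]]), 'k1': 0.013420591515902953, 'eye': array([ 969.5563726 , -411.96216754,  701.81645882]), 'attitude': array([ 0.76295241, -0.00391556,  0.75745244])}
{'K': array([[387.51106329,   0.        , 323.74387277],
       [  0.        , 387.51106329, 196.62914889],
       [  0.        ,   0.        ,   1.        ]]), 'k1': 0.018942469929848275, 'eye': array([481.07412065,  -7.05141526, 921.50414108]), 'attitude': array([ 0.11017323,  0.01539272, -1.58731628])}
{'time': 0.1, 'joint_positions': array([ 1.15297492e+00,  4.23731600e-01,  1.63064142e+00, -2.15106513e-07,
        1.08862496e+00, -1.90077000e-02]), 'joint_velocities': array([ 0.00240837, -0.00109999, -0.00152857, -0.00094548,  0.00011637,
       -0.00025059]), 'tau': array([ 1.14529812e-03, -5.58429873e+01, -2.82446408e+01,  1.21196822e-04,
        3.02774642e-03,  7.52272825e-06]), 'position': array([242.48274554, 575.50583937, 244.63297306]), 'tool_rot': array([-3.14018757e+00, -2.65201460e-05,  2.74277903e+00]), 'wrist_force': array([ 1.10791006, -0.32939826, -0.88354954]), 'torque': array([0.00985425, 0.04324278, 0.01548805]), 'gripper_width': 0.9966676467666026}
```

View pics/scene0.png

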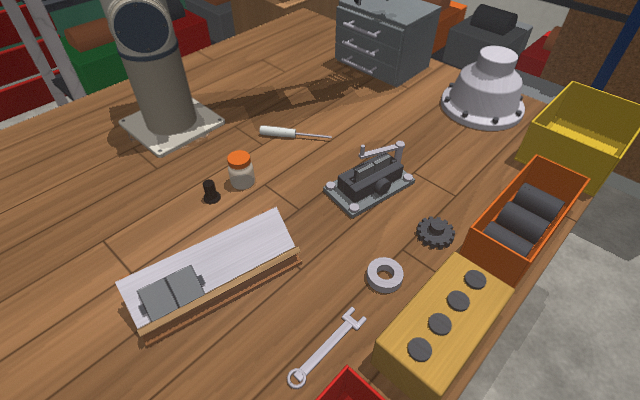

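View pics/top0.png

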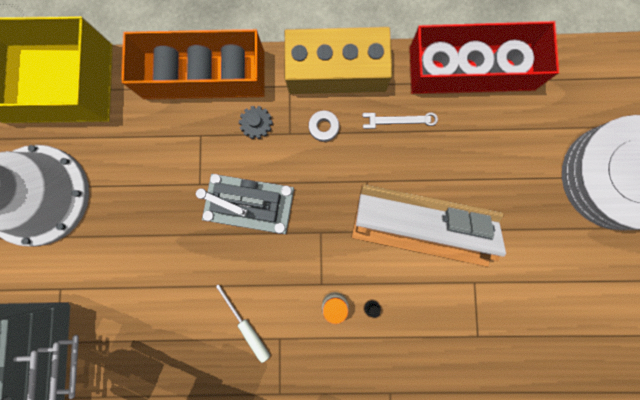

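The carrier is at about top (247,205) and the board spans about top (355,185) to (505,262). The pad on the board is at about (470,223). Next I'll take enlarged crops.

```bash
python3 - <<'E'
from h import *
t=bot.capture('top'); s=bot.capture('scene')
r=lambda im,a,b,f: cv2.resize(im[b:b+int(300/f),a:a+int(400/f)],(400,300),interpolation=cv2.INTER_CUBIC)
a=r(t,190,165,4);  # 100x75
b=cv2.resize(t[180:270,350:510],(400,225),interpolation=cv2.INTER_CUBIC);b=np.vstack([b,np.zeros((75,400,3),np.uint8)])
c=r(s,320,138,4)
d=cv2.resize(s[200:350,110:310],(400,300),interpolation=cv2.INTER_CUBIC)
c=cv2.resize(s[138:213,320:420],(400,300),interpolation=cv2.INTER_CUBIC)
a=cv2.resize(t[168:243,194:294],(400,300),interpolation=cv2.INTER_CUBIC)
cv2.imwrite('pics/c1.png',np.vstack([np.hstack([a,c]),np.hstack([b,d])])[:,:,::-1])
E
```

```text
(no output)
```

View pics/c1.png

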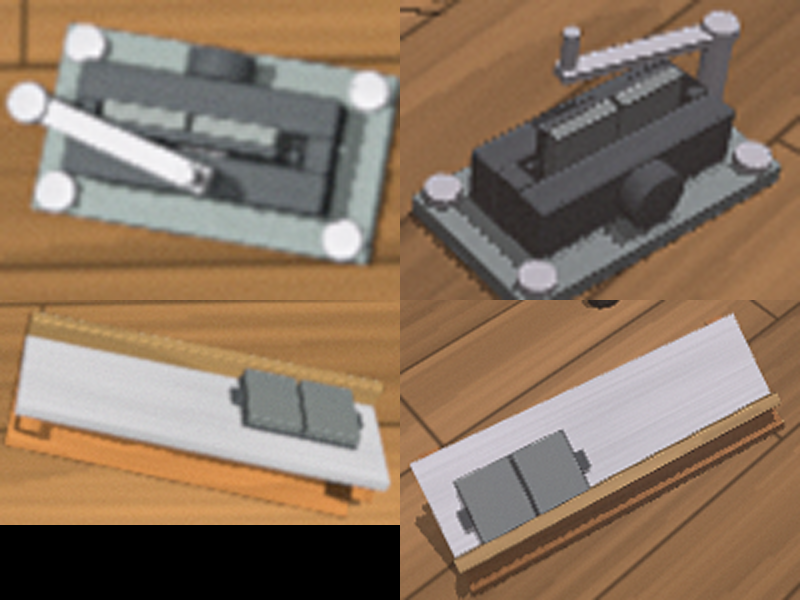

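```bash
cat > fit.py <<'E'
from h import *
from scipy.optimize import least_squares
def T(p,P): return np.asarray(P,float)@R.from_euler('z',p[2]).as_matrix().T+np.r_[p[0],p[1],p[3] if len(p)>3 else 0]
a,b=np.sin(np.radians(40)),np.cos(np.radians(40))
B=np.array([[a,0,-b],[0,1,0],[b,0,a]])
def fit(obs,p0,M=np.eye(3),z=0,nm=''):
    L=lambda p:np.vstack([proj(n,T(np.r_[p,z],M@np.array(P,float)))-uv for n,P,uv in obs])
    r=least_squares(lambda p:L(p).ravel(),p0,loss='soft_l1',x_scale=[10,10,.1])
    print(nm,r.x.round(3)); print(L(r.x).round(1).tolist()); return r.x
E
python3 - <<'E'
from fit import *
t=lambda u,v:(194+u/4,168+v/4); s=lambda u,v:(320+(u-400)/4,138+v/4)
c=fit([('top',(0,86,96),t(27,103)),('top',(33.5,75,56),t(82,62)),('top',(33.5,-75,56),t(342,98)),('top',(-33.5,-75,56),t(328,213)),
('top',(9.5,50,80),t(105,98)),('top',(9.5,-50,80),t(280,130)),
('scene',(33.5,-75,56),s(545,212)),('scene',(33.5,75,56),s(733,107)),('scene',(-33.5,-75,56),s(475,155)),('scene',(9.5,-50,80),s(540,130)),('scene',(0,86,96),s(720,20))],[480,200,0],nm='carrier')
# knob
k=atz('top',t(203,180),118); print('knob top',k, atz('scene',s(569,33),118))
for w in(k,atz('scene',s(569,33),118)):
  d=R.from_euler('z',-c[2]).apply(w-np.r_[c[:2],0])-[0,86,118]; print(d, np.arctan2(-d[0],-d[1]))
t=lambda u,v:(350+u/2.5,180+(v-300)/2.5); s=lambda u,v:(110+(u-400)/2,200+(v-300)/2)
fit([('top',(0,160,90),t(15,414)),('top',(0,-160,90),t(388,488)),('top',(22,160,-12),t(33,313)),('top',(22,-160,-12),t(382,383)),
('scene',(0,-160,90),s(412,465)),('scene',(0,160,90),s(735,315)),('scene',(22,160,-12),s(777,397)),('scene',(22,-160,-12),s(460,572))],[500,-100,0],B,30,'board')
E
```

```text
carrier [ 5.69150e+02  1.84122e+02 -1.72000e-01]
[[-0.1, -0.1], [-0.4, -1.6], [-0.1, -0.5], [-1.6, 0.2], [-0.2, 0.2], [0.9, -0.8], [-1.6, 0.3], [-0.2, -0.2], [-2.8, -2.1], [2.0, 2.4], [-1.1, -0.7]]
knob top [538.87827746 168.83465268 118.        ] [546.4770642  175.79298361 118.        ]
[-2.71984230e+01 -1.06256115e+02  2.84217094e-14] 0.25058994655138656
[-2.09066202e+01 -9.80968779e+01  2.84217094e-14] 0.20998061387835412
board [ 5.47099e+02 -2.34799e+02 -2.13000e-01]
[[-0.1, -1.8], [0.4, -1.6], [-1.2, -0.0], [-1.0, -0.9], [-2.6, -1.6], [-3.3, -2.9], [0.7, 0.6], [-1.1, -0.4]]
```

```bash
cat > ov.py <<'E'
from fit import *
def box(x0,x1,y0,y1,z0,z1):
    v=np.array([(x,y,z) for x in(x0,x1) for y in(y0,y1) for z in(z0,z1)],float)
    return [(v[i],v[j]) for i in range(8) for j in range(i+1,8) if (v[i]!=v[j]).sum()==1]
def draw(n,crop,f,sets):
    a,b,w,h=crop; im=cv2.resize(bot.capture(n)[b:b+h,a:a+w],None,fx=f,fy=f,interpolation=cv2.INTER_CUBIC)
    for segs,col in sets:
        for P,Q in segs:
            q=(proj(n,[P,Q])-[a,b]+.5)*f
            cv2.line(im,*[tuple(int(v) for v in p) for p in q.round()],col,1,cv2.LINE_AA)
    return im
def car(c): 
    t=lambda L:[tuple(T(c,np.array(s))) for s in L]
    return [(t(box(-56,56,-100,100,0,8)),(0,255,0)),(t(box(9.5,33.5,-75,75,30,56)),(255,0,0)),(t(box(-33.5,-9.5,-75,75,30,56)),(255,0,0)),(t(box(-6.5,9.5,-50,50,56,80)),(255,255,0))]
def brd(p,y=-83):
    t=lambda L:[tuple(T(np.r_[p,30],np.array(s)@B.T)) for s in L]
    return [(t(box(0,0.1,-160,160,0,90)),(255,0,0)),(t(box(0,22,-160,160,-12,0)),(0,255,0)),(t(box(0,16,y-50,y+50,0,60)),(255,0,255))]
E
python3 - <<'E'
from ov import *
c=[569.15,184.12,-.172]; p=[547.1,-234.8,-.213]
a=draw('top',(194,165,100,75),4,car(c)); b=draw('scene',(320,138,100,75),4,car(c))
d=draw('top',(350,170,160,120),2.5,brd(p)); e=draw('scene',(110,200,200,150),2,brd(p))
cv2.imwrite('pics/o1.png',np.vstack([np.hstack([a,b]),np.hstack([d,e])])[:,:,::-1])
E
```

```text
(no output)
```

View pics/o1.png

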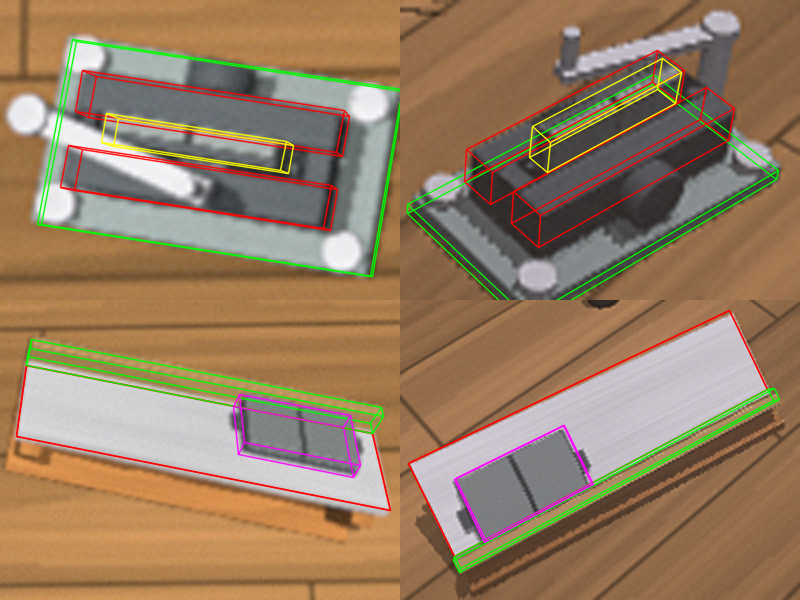

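Overlay check: both models fit to about 1–2 px. Board corners and the other pad line up, and so do the carrier plate and the pad's top. I'll refit the carrier with the corrected pad corner and work out the first moves.

```bash
cat > g.py <<'E'
from fit import *
def go(P,yaw,frame=None):
    s=bot.state(); M=R.from_euler('xyz',s['tool_rot']).as_matrix()
    if frame is not None: P=T(frame,np.array([P]))[0]
    d=M.T@(np.array(P)-s['position']); cy=np.arctan2(M[1,0],M[0,0]); tn=(cy-yaw+np.pi)%(2*np.pi)-np.pi
    print('t',round(s['time'],2),'pos',s['position'].round(1),'yaw',round(cy,3),'F',s['wrist_force'].round(1),'w',round(s['gripper_width'],3),'-> shift',d.round(1),'turn',round(tn,3))
E
python3 - <<'E'
from g import *
t=lambda u,v:(194+u/4,168+v/4); s=lambda u,v:(320+(u-400)/4,138+v/4)
o=-.5
c=fit([('top',(0,86,96),t(27,103)),('top',(33.5,75,56),t(82,62)),('top',(33.5,-75,56),t(342,98)),('top',(-33.5,-75,56),t(328,213)),
('top',(9.5,50,80),t(105,98)),('scene',(33.5,-75,56),s(545,212)),('scene',(33.5,75,56),s(733,107)),('scene',(9.5,-50,80),s(553,141)),('scene',(0,86,96),s(720,20)),('scene',(-33.5,-75,56),s(475,155))],[480,200,0],nm='carrier')
d=T(c,[[0,0,0]]); 
for S,n in((t(203,180),'top'),(s(569,33),'scene')):
  best=min(np.arange(0,.4,.005),key=lambda q:np.linalg.norm(proj(n,T(c,[[-100*np.sin(q),86-100*np.cos(q),118]]))[0]-S)); print(n,best)
go((25,-16,160),c[2]+np.pi/2,c)
print((-100*np.sin(.23),86-100*np.cos(.23)))
E
```

```text
carrier [ 5.70459e+02  1.83764e+02 -1.58000e-01]
[[-0.0, -0.1], [-0.5, -1.7], [-0.1, -1.6], [-1.2, -0.9], [-0.2, -0.0], [-0.8, 0.8], [-0.0, -0.3], [-0.7, 0.1], [-1.1, -0.6], [-2.3, -1.4]]
top 0.265
scene 0.225
t 0.4 pos [242.7 575.9 245.2] yaw 2.743 F [0.1 0.7 0.3] w 1.0 -> shift [-482.4 -243.6   85.3] turn 1.33
(np.float64(-22.79775235351884), np.float64(-11.366639500537488))
```

>>> {"fn": "carry_out", "kwargs": {"commands": [{"x": -40,"y": -20,"z": 0,"turn": 0.12,"gripper": 0},{"x": -80,"y": -40,"z": 0,"turn": 0.24,"gripper": 0},{"x": -120,"y": -60,"z": 0,"turn": 0.36,"gripper": 0},{"x": -155,"y": -80,"z": 0,"turn": 0.48,"gripper": 0},{"x": -190,"y": -96,"z": 0,"turn": 0.6,"gripper": 0}]}}

```text
time: 0.82
position: [377.9, 415.4, 245.3]
tool_rot: [-3.141, 0.0, 2.138]
wrist_force: [-0.5, 0.7, -0.8]
gripper_width: 0.301
```

```bash
echo 'C=[570,184,-.165]; Y=C[2]+np.pi/2' >> g.py; python3 -c "
from g import *
go((25,-16,200),Y,C)"
```

```text
t 0.82 pos [377.9 415.4 245.3] yaw 2.138 F [-0.5  0.7 -0.8] w 0.301 -> shift [-326.9   45.8   45.3] turn 0.732
```

>>> {"fn": "carry_out", "kwargs": {"commands": [{"x": -40,"y": 6,"z": 0,"turn": 0.12},{"x": -80,"y": 12,"z": 0,"turn": 0.24},{"x": -120,"y": 18,"z": 0,"turn": 0.36},{"x": -160,"y": 24,"z": 0,"turn": 0.48},{"x": -195,"y": 30,"z": 0,"turn": 0.6}]}}

```text
schema error: expected keys x, y, z, turn, gripper
```

```bash
python3 -c "
from g import *
go((25,-16,160),Y,C)"
```

```text
t 0.82 pos [377.9 415.4 245.3] yaw 2.138 F [-0.5  0.7 -0.8] w 0.301 -> shift [-326.9   45.8   85.3] turn 0.732
```

>>> {"fn": "carry_out", "kwargs": {"commands": [{"x": -40,"y": 6,"z": 0,"turn": 0.12,"gripper": 0},{"x": -80,"y": 12,"z": 0,"turn": 0.24,"gripper": 0},{"x": -120,"y": 18,"z": 0,"turn": 0.36,"gripper": 0},{"x": -160,"y": 24,"z": 0,"turn": 0.48,"gripper": 0},{"x": -195,"y": 30,"z": 0,"turn": 0.6,"gripper": 0}]}}

```text
time: 1.23
position: [509.3, 264.9, 245.6]
tool_rot: [3.141, 0.0, 1.531]
wrist_force: [0.0, 0.2, -0.2]
gripper_width: -0.002
```

```bash
python3 -c "
from g import *
go((25,-16,160),Y,C)"
```

```text
t 1.23 pos [509.3 264.9 245.6] yaw 1.531 F [ 0.   0.2 -0.2] w -0.002 -> shift [-97.4  86.7  85.6] turn 0.125
```

>>> {"fn": "carry_out", "kwargs": {"commands": [{"x": -25,"y": 22,"z": 0,"turn": 0.1,"gripper": 0},{"x": -50,"y": 45,"z": 0,"turn": 0.125,"gripper": 0},{"x": -75,"y": 66,"z": 10,"turn": 0.125,"gripper": 0},{"x": -97,"y": 87,"z": 35,"turn": 0.125,"gripper": 0},{"x": -97,"y": 87,"z": 70,"turn": 0.125,"gripper": 0}]}}

```text
time: 1.65
position: [598.1, 161.2, 178.1]
tool_rot: [3.132, -0.002, 1.402]
wrist_force: [1.2, 0.2, -0.3]
gripper_width: -0.004
```

```bash
python3 -c "
from ov import *
from g import *
go((25,-16,113),Y,C)
a=draw('top',(184,150,100,75),4,[]); b=draw('scene',(320,128,100,75),4,[])
cv2.imwrite('pics/k1.png',np.hstack([a,b])[:,:,::-1])"
```

```text
t 1.65 pos [598.1 161.2 178.1] yaw 1.402 F [ 1.2  0.2 -0.3] w -0.004 -> shift [ 1.7 -7.1 65. ] turn -0.003
```

View pics/k1.png

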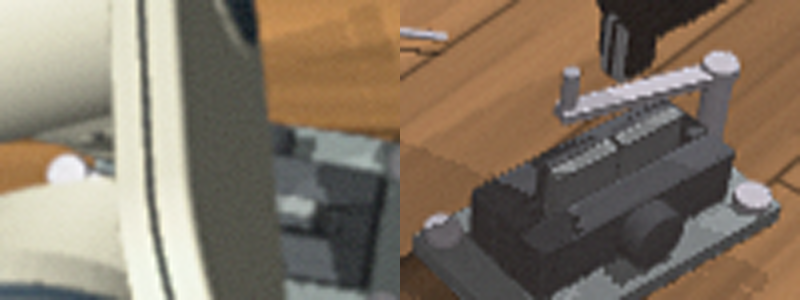

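The scene view shows the shut fingertips at about (618,75) in the crop, clear and on the +x side of the knob at (570,90). I'll descend there and push.

>>> {"fn": "carry_out", "kwargs": {"commands": [{"x": 3,"y": -4,"z": 30,"turn": 0,"gripper": 0},{"x": 5,"y": -7,"z": 63,"turn": 0,"gripper": 0},{"x": 5,"y": -17,"z": 64,"turn": 0,"gripper": 0},{"x": 5,"y": -30,"z": 64,"turn": 0,"gripper": 0},{"x": 5,"y": -40,"z": 64,"turn": 0,"gripper": 0}]}}

```text
time: 2.17
position: [549.5, 174.7, 108.4]
tool_rot: [-3.133, 0.004, 1.405]
wrist_force: [0.9, 0.2, -0.1]
gripper_width: -0.0
```

```bash
cat > wp.py <<'E'
from g import *
s=bot.state(); p=T([0,0,-C[2]],[s['position']-np.r_[C[:2],0]])[0]; print('carrier pos',p.round(1),'F carrier',R.from_euler('z',-C[2]).apply(s['wrist_force']).round(1))
for q in(.4,.6,.8,1,1.2,1.4,1.55,1.7):
    k=np.array([-100*np.sin(q),86-100*np.cos(q)])-14*np.array([-np.cos(q),np.sin(q)]); d=k-p[:2]; print(q,'x',d[1].round(1),'y',d[0].round(1))
E
python3 wp.py
```

```text
carrier pos [-18.7 -12.5 108.4] F carrier [ 0.9  0.4 -0.1]
0.4 x 1.0 y -7.3
0.6 x 8.1 y -26.2
0.8 x 18.8 y -43.3
1 x 32.7 y -57.9
1.2 x 49.2 y -69.4
1.4 x 67.7 y -77.4
1.55 x 82.4 y -81.0
1.7 x 97.5 y -82.3
```

>>> {"fn": "carry_out", "kwargs": {"commands": [{"x": 1,"y": -7,"z": -4,"turn": 0,"gripper": 0},{"x": 4,"y": -16,"z": -4,"turn": 0,"gripper": 0},{"x": 8,"y": -26,"z": -4,"turn": 0,"gripper": 0},{"x": 13,"y": -35,"z": -4,"turn": 0,"gripper": 0},{"x": 19,"y": -43,"z": -4,"turn": 0,"gripper": 0}]}}

```text
time: 2.58
position: [509.8, 201.4, 113.4]
tool_rot: [-3.135, 0.003, 1.405]
wrist_force: [1.4, -0.1, 0.6]
gripper_width: 0.001
```

```bash
python3 wp.py; python3 -c "
from ov import *
b=draw('scene',(300,110,120,90),5,[]);cv2.imwrite('pics/k2.png',b[:,:,::-1])"
```

```text
carrier pos [-62.3   7.3 113.4] F carrier [1.4 0.1 0.6]
0.4 x -18.9 y 36.2
0.6 x -11.7 y 17.4
0.8 x -1.0 y 0.3
1 x 12.9 y -14.3
1.2 x 29.4 y -25.9
1.4 x 47.9 y -33.9
1.55 x 62.6 y -37.4
1.7 x 77.7 y -38.7
```

View pics/k2.png

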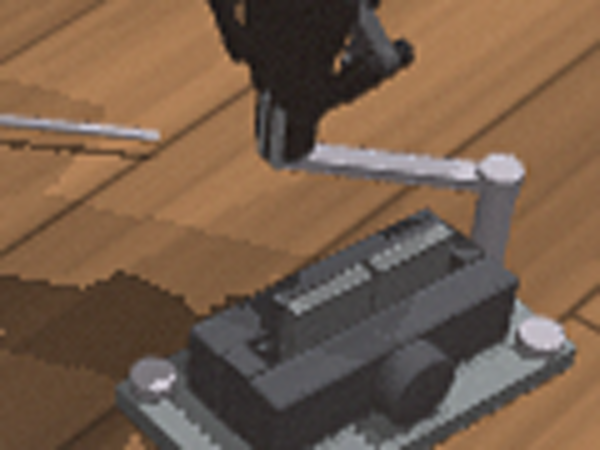

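The keeper is swinging with the fingers: its bar runs from the post at (500,170) to the fingertips at (290,155), roughly 0.9 rad. I'll carry on along the arc.

>>> {"fn": "carry_out", "kwargs": {"commands": [{"x": 6,"y": -8,"z": 0,"turn": 0,"gripper": 0},{"x": 13,"y": -15,"z": 0,"turn": 0,"gripper": 0},{"x": 21,"y": -21,"z": 0,"turn": 0,"gripper": 0},{"x": 30,"y": -26,"z": 0,"turn": 0,"gripper": 0},{"x": 39,"y": -30,"z": 0,"turn": 0,"gripper": 0}]}}

```text
time: 3.05
position: [484.7, 246.7, 113.1]
tool_rot: [-3.133, 0.004, 1.405]
wrist_force: [0.5, -0.3, -0.8]
gripper_width: -0.002
```

>>> {"fn": "carry_out", "kwargs": {"commands": [{"x": 8,"y": -3,"z": 0,"turn": 0,"gripper": 0},{"x": 15,"y": -5,"z": 0,"turn": 0,"gripper": 0},{"x": 22,"y": -6,"z": 0,"turn": 0,"gripper": 0},{"x": 28,"y": -7,"z": 0,"turn": 0,"gripper": 0},{"x": 28,"y": -7,"z": 0,"turn": 0,"gripper": 0}]}}

```text
time: 3.47
position: [482.7, 276.7, 113.0]
tool_rot: [-3.133, 0.003, 1.406]
wrist_force: [-0.1, -0.0, 0.7]
gripper_width: 0.001
```

```bash
python3 wp.py
```

```text
carrier pos [-101.3   77.1  113. ] F carrier [-0.1 -0.   0.7]
0.4 x -88.6 y 75.3
0.6 x -81.5 y 56.4
0.8 x -70.8 y 39.4
1 x -56.9 y 24.8
1.2 x -40.4 y 13.2
1.4 x -21.9 y 5.2
1.55 x -7.2 y 1.6
1.7 x 7.9 y 0.4
```

>>> {"fn": "carry_out", "kwargs": {"commands": [{"x": -12,"y": 5,"z": -10,"turn": 0,"gripper": 0},{"x": -25,"y": 20,"z": -40,"turn": 0,"gripper": 0.5},{"x": -45,"y": 50,"z": -65,"turn": 0,"gripper": 0.5},{"x": -65,"y": 80,"z": -65,"turn": 0,"gripper": 0.5},{"x": -80,"y": 103,"z": -65,"turn": 0,"gripper": 0.5}]}}

```text
time: 3.88
position: [574.9, 178.7, 180.6]
tool_rot: [-3.138, 0.001, 1.406]
wrist_force: [1.1, 0.2, 0.3]
gripper_width: 0.496
```

```bash
python3 -c "
from ov import *
from g import *
go((1.5,-3,130),Y,C)
a=draw('top',(194,165,100,75),4,[]);b=draw('scene',(300,90,120,90),5,[])
cv2.imwrite('pics/p1.png',cv2.hconcat([cv2.resize(a,(267,200)),cv2.resize(b,(533,400))[:200]])[:,:,::-1]) if 0 else cv2.imwrite('pics/p1.png',b[:,:,::-1])
for z in (160,118): pass
s=bot.state(); print(proj('scene',s['position']+np.array([[0,0,-14]])))"
```

```text
t 3.88 pos [574.9 178.7 180.6] yaw 1.406 F [1.1 0.2 0.3] w 0.496 -> shift [ 1.5 -4.  50.6] turn -0.0
[[374.86773088 134.63087753]]
```

View pics/p1.png

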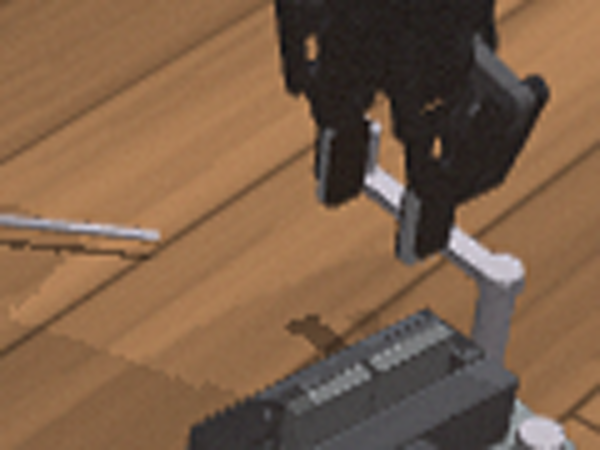

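The keeper stands open, its bar behind the fingers. The open fingers straddle the line above the pad. I'll descend in steps.

>>> {"fn": "carry_out", "kwargs": {"commands": [{"x": 1,"y": -4,"z": 30,"turn": 0,"gripper": 0.5},{"x": 1,"y": -4,"z": 60,"turn": 0,"gripper": 0.5},{"x": 1,"y": -4,"z": 80,"turn": 0,"gripper": 0.5},{"x": 1,"y": -4,"z": 95,"turn": 0,"gripper": 0.5},{"x": 1,"y": -4,"z": 104,"turn": 0,"gripper": 0.5}]}}

```text
time: 4.4
position: [569.2, 178.1, 73.2]
tool_rot: [-3.133, 0.004, 1.401]
wrist_force: [-0.8, -0.0, 0.2]
gripper_width: 0.498
```

```bash
python3 -c "
from ov import *
from g import *
go((1.5,-3,73),Y,C)
b=draw('scene',(310,110,110,90),5,[])
cv2.imwrite('pics/p2.png',b[:,:,::-1])"
```

```text
t 4.4 pos [569.2 178.1  73.2] yaw 1.401 F [-0.8 -0.   0.2] w 0.498 -> shift [3.  1.3 0.2] turn -0.004
```

View pics/p2.png

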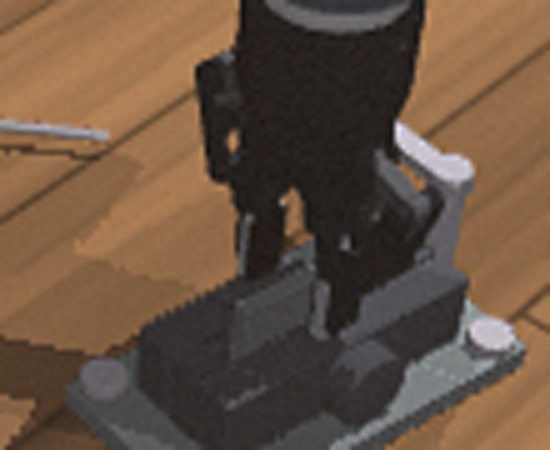

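The fingers straddle the pad, the near one at about (330,325) just above the cheek, with no force on the wrist. Closing now.

>>> {"fn": "carry_out", "kwargs": {"commands": [{"x": 2,"y": 1,"z": 0,"turn": 0,"gripper": 0.3},{"x": 2,"y": 1,"z": 0,"turn": 0,"gripper": 0.24},{"x": 2,"y": 1,"z": 0,"turn": 0,"gripper": 0.2},{"x": 2,"y": 1,"z": 0,"turn": 0,"gripper": 0.16},{"x": 2,"y": 1,"z": 0,"turn": 0,"gripper": 0.1}], "newtons": 30}}

```text
time: 4.87
position: [571.1, 180.1, 73.6]
tool_rot: [-3.135, 0.003, 1.401]
wrist_force: [0.0, -1.0, 3.0]
gripper_width: 0.18
```

>>> {"fn": "carry_out", "kwargs": {"commands": [{"x": 0,"y": 0,"z": 0,"turn": 0,"gripper": 0.0},{"x": 0,"y": 0,"z": 0,"turn": 0,"gripper": 0.0},{"x": 0,"y": 0,"z": 0,"turn": 0,"gripper": 0.0}], "newtons": 70}}

```text
time: 5.12
position: [571.1, 180.1, 73.9]
tool_rot: [-3.135, 0.003, 1.401]
wrist_force: [-0.3, -0.7, 0.9]
gripper_width: 0.169
```

```bash
python3 wp.py|head -1; python3 -c "
from g import *
s=bot.state();print(s['torque'],s['gripper_width'])"
```

```text
carrier pos [ 1.7 -3.6 73.9] F carrier [-0.2 -0.7  0.9]
[-0.10704745  0.02920114 -0.24818919] 0.16911467969353206
```

>>> {"fn": "carry_out", "kwargs": {"commands": [{"x": 0,"y": 0,"z": -4,"turn": 0,"gripper": 0.0},{"x": 0,"y": 0,"z": -9,"turn": 0,"gripper": 0.0},{"x": 0,"y": 0,"z": -15,"turn": 0,"gripper": 0.0},{"x": 0,"y": 0,"z": -22,"turn": 0,"gripper": 0.0},{"x": 0,"y": 0,"z": -30,"turn": 0,"gripper": 0.0}]}}

```text
time: 5.53
position: [570.9, 180.1, 104.3]
tool_rot: [-3.134, 0.003, 1.401]
wrist_force: [-0.0, -0.1, -2.6]
gripper_width: 0.172
```

>>> {"fn": "carry_out", "kwargs": {"commands": [{"x": 0,"y": 0,"z": -8,"turn": 0,"gripper": 0.0},{"x": 0,"y": 0,"z": -18,"turn": 0,"gripper": 0.0},{"x": 0,"y": 0,"z": -32,"turn": 0,"gripper": 0.0},{"x": 0,"y": 0,"z": -50,"turn": 0,"gripper": 0.0},{"x": 0,"y": 0,"z": -70,"turn": 0,"gripper": 0.0}]}}

```text
time: 5.95
position: [570.9, 180.2, 175.6]
tool_rot: [-3.133, 0.004, 1.401]
wrist_force: [-1.1, -0.4, -2.7]
gripper_width: 0.171
```

```bash
python3 -c "
from ov import *
from g import *
go((1.5,-3,170),Y,C)
b=draw('scene',(290,80,130,100),6,[])
cv2.imwrite('pics/p3.png',b[:,:,::-1])"
```

```text
t 5.95 pos [570.9 180.2 175.6] yaw 1.401 F [-1.1 -0.4 -2.7] w 0.171 -> shift [0.7 0.1 5.6] turn -0.004
```

View pics/p3.png

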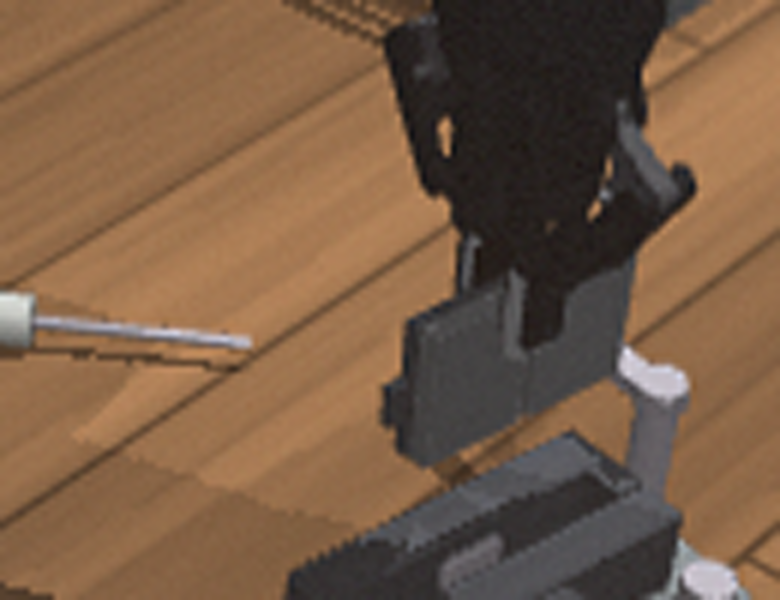

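The pad is out, level in the grip, and about 4 mm off centre. Next I'll carry it to the free half of the board.

```bash
echo 'BF=[547.1,-234.8,-.213]; YB=BF[2]+np.pi/2' >> g.py; python3 -c "
from g import *
go((-1.4,66.4,175),YB,BF)"
```

```text
t 6.0 pos [573.3 180.9 180. ] yaw 1.401 F [1.8 0.3 1.6] w 0.169 -> shift [-347.8   45.8    5.1] turn 0.044
```

>>> {"fn": "carry_out", "kwargs": {"commands": [{"x": -30,"y": 4,"z": 0,"turn": 0,"gripper": 0},{"x": -70,"y": 9,"z": 0,"turn": 0,"gripper": 0},{"x": -110,"y": 14,"z": 0,"turn": 0.02,"gripper": 0},{"x": -150,"y": 20,"z": 0,"turn": 0.044,"gripper": 0},{"x": -190,"y": 25,"z": 0,"turn": 0.044,"gripper": 0}]}}

```text
time: 6.42
position: [565.6, -12.1, 180.8]
tool_rot: [-3.14, 0.001, 1.357]
wrist_force: [0.7, -0.4, -2.4]
gripper_width: 0.173
```

```bash
python3 -c "
from g import *
go((-1.4,66.4,175),YB,BF)"
```

```text
t 6.42 pos [565.6 -12.1 180.8] yaw 1.357 F [ 0.7 -0.4 -2.4] w 0.173 -> shift [-155.2   27.7    5.9] turn -0.001
```

>>> {"fn": "carry_out", "kwargs": {"commands": [{"x": -40,"y": 7,"z": 0,"turn": 0,"gripper": 0},{"x": -80,"y": 14,"z": 0,"turn": 0,"gripper": 0},{"x": -115,"y": 21,"z": 10,"turn": 0,"gripper": 0},{"x": -140,"y": 26,"z": 25,"turn": 0,"gripper": 0},{"x": -155,"y": 28,"z": 45,"turn": 0,"gripper": 0}]}}

```text
time: 6.83
position: [561.1, -172.9, 137.3]
tool_rot: [3.139, 0.002, 1.355]
wrist_force: [1.0, 0.7, -1.5]
gripper_width: 0.169
```

>>> {"fn": "carry_out", "kwargs": {"commands": [{"x": 0,"y": 0,"z": 0,"turn": 0,"gripper": 0},{"x": 0,"y": 0,"z": 0,"turn": 0,"gripper": 0}]}}

```text
time: 7.0
position: [560.3, -173.7, 137.0]
tool_rot: [3.141, 0.001, 1.353]
wrist_force: [0.3, 0.2, -1.0]
gripper_width: 0.171
```

```bash
python3 -c "
from g import *
from ov import *
go((-1.4,66.4,100),YB,BF)
b=draw('scene',(170,150,140,105),5.5,brd(BF,70)[:2])
cv2.imwrite('pics/b1.png',b[:,:,::-1])"
```

```text
t 7.0 pos [ 560.3 -173.7  137. ] yaw 1.353 F [ 0.3  0.2 -1. ] w 0.171 -> shift [ 3.9 -1.5 37. ] turn -0.005
```

View pics/b1.png

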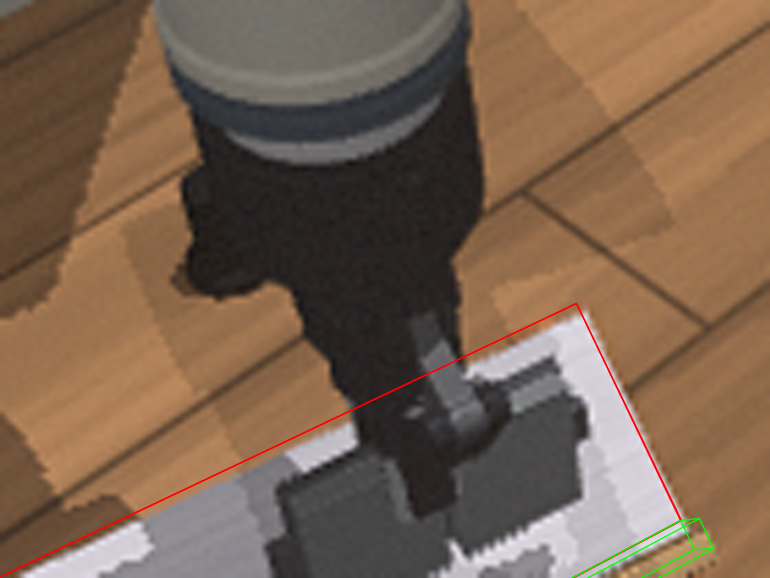

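The pad hangs over the free part of the board. The slope's upper edge is within about 1.5 px of the model. I'll lower it while feeling for contact.

>>> {"fn": "carry_out", "kwargs": {"commands": [{"x": 3,"y": 0,"z": 12,"turn": -0.005,"gripper": 0},{"x": 3,"y": 0,"z": 24,"turn": -0.005,"gripper": 0},{"x": 3,"y": 0,"z": 32,"turn": -0.005,"gripper": 0},{"x": 3,"y": 0,"z": 37,"turn": -0.005,"gripper": 0},{"x": 3,"y": 0,"z": 38,"turn": -0.005,"gripper": 0}]}}

```text
time: 7.47
position: [561.1, -169.1, 98.3]
tool_rot: [-3.142, 0.001, 1.36]
wrist_force: [0.2, -0.9, -2.9]
gripper_width: 0.168
```

>>> {"fn": "carry_out", "kwargs": {"commands": [{"x": 0,"y": 0,"z": 1,"turn": 0,"gripper": 0},{"x": 0,"y": 0,"z": 2,"turn": 0,"gripper": 0},{"x": 0,"y": 0,"z": 3,"turn": 0,"gripper": 0}]}}

```text
time: 7.72
position: [561.3, -169.1, 95.4]
tool_rot: [3.141, 0.001, 1.36]
wrist_force: [-0.1, -0.3, -2.1]
gripper_width: 0.167
```

```bash
cat > bs.py <<'E'
from g import *
s=bot.state(); p=T([0,0,-BF[2]],[s['position']-np.r_[BF[:2],0]])[0]; print(round(s['time'],2),'u,y,z',p.round(1),'F',R.from_euler('z',-BF[2]).apply(s['wrist_force']).round(1),'w',round(s['gripper_width'],3))
E
python3 bs.py
```

```text
7.72 u,y,z [-0.1 67.2 95.4] F [-0.  -0.3 -2.1] w 0.167
```

>>> {"fn": "carry_out", "kwargs": {"commands": [{"x": 0,"y": 0,"z": 1,"turn": 0,"gripper": 0},{"x": 0,"y": 0,"z": 2,"turn": 0,"gripper": 0}]}}

```text
time: 7.88
position: [561.5, -169.2, 93.7]
tool_rot: [3.141, 0.001, 1.36]
wrist_force: [-1.1, -0.8, -2.3]
gripper_width: 0.17
```

>>> {"fn": "carry_out", "kwargs": {"commands": [{"x": 0,"y": 0,"z": 1,"turn": 0,"gripper": 0},{"x": 0,"y": 0,"z": 1,"turn": 0,"gripper": 0}]}}

```text
time: 8.05
position: [562.0, -169.4, 93.0]
tool_rot: [3.139, 0.001, 1.36]
wrist_force: [0.8, 0.0, -1.0]
gripper_width: 0.171
```

>>> {"fn": "carry_out", "kwargs": {"commands": [{"x": 0,"y": 0,"z": 1,"turn": 0,"gripper": 0},{"x": 0,"y": 0,"z": 1,"turn": 0,"gripper": 0}]}}

```text
time: 8.22
position: [562.5, -169.6, 92.3]
tool_rot: [3.138, 0.001, 1.36]
wrist_force: [1.4, 0.4, 0.3]
gripper_width: 0.168
```

```bash
python3 bs.py
```

```text
8.22 u,y,z [ 1.3 67.  92.3] F [1.3 0.7 0.3] w 0.168
```

>>> {"fn": "carry_out", "kwargs": {"commands": [{"x": 0,"y": 0,"z": 1,"turn": 0,"gripper": 0},{"x": 0,"y": 0.5,"z": 1,"turn": 0,"gripper": 0}]}}

```text
time: 8.38
position: [563.4, -169.9, 91.6]
tool_rot: [3.137, 0.001, 1.36]
wrist_force: [0.9, -0.9, 1.4]
gripper_width: 0.168
```

>>> {"fn": "carry_out", "kwargs": {"commands": [{"x": 0,"y": 0,"z": 1,"turn": 0,"gripper": 0},{"x": 0,"y": 0.5,"z": 1,"turn": 0,"gripper": 0}]}}

```text
time: 8.55
position: [563.8, -169.9, 91.3]
tool_rot: [3.138, 0.001, 1.36]
wrist_force: [-3.0, 0.1, 9.5]
gripper_width: 0.169
```

```bash
python3 bs.py
```

```text
8.55 u,y,z [ 2.6 66.9 91.3] F [-3.  -0.5  9.5] w 0.169
```

The pad is seated in the slope/cleat corner: +9.5 N vertical and -3 N from the cleat. I'll loosen the grip and lean the pad toward the robot between the fingers.

>>> {"fn": "carry_out", "kwargs": {"commands": [{"x": 0,"y": 0,"z": -0.5,"turn": 0,"gripper": 0.17},{"x": 0,"y": -0.5,"z": -0.5,"turn": 0,"gripper": 0.19},{"x": 0,"y": -1.5,"z": -0.5,"turn": 0,"gripper": 0.205},{"x": 0,"y": -2.5,"z": -0.5,"turn": 0,"gripper": 0.215},{"x": 0,"y": -3.5,"z": -0.5,"turn": 0,"gripper": 0.225}], "newtons": 20}}

```text
time: 8.97
position: [560.2, -169.2, 91.6]
tool_rot: [3.138, 0.001, 1.36]
wrist_force: [-0.3, 0.8, 0.8]
gripper_width: 0.226
```

```bash
python3 bs.py
```

```text
8.97 u,y,z [-1.1 66.9 91.6] F [-0.5  0.7  0.8] w 0.226
```

>>> {"fn": "carry_out", "kwargs": {"commands": [{"x": 0,"y": -1.5,"z": 0,"turn": 0,"gripper": 0.24},{"x": 0,"y": -3,"z": 0,"turn": 0,"gripper": 0.25},{"x": 0,"y": -4.5,"z": 0,"turn": 0,"gripper": 0.26},{"x": 0,"y": -6,"z": 0,"turn": 0,"gripper": 0.27},{"x": 0,"y": -7.5,"z": 0,"turn": 0,"gripper": 0.28}]}}

```text
time: 9.38
position: [552.6, -167.5, 91.5]
tool_rot: [3.138, 0.001, 1.36]
wrist_force: [-0.0, -0.2, -0.0]
gripper_width: 0.275
```

```bash
python3 -c "
from ov import *
b=draw('scene',(190,180,120,90),6,[])
cv2.imwrite('pics/b2.png',b[:,:,::-1])"; python3 bs.py
```

```text
9.43 u,y,z [-9.3 66.9 91.5] F [-0.4  1.  -0.5] w 0.28
```

View pics/b2.png

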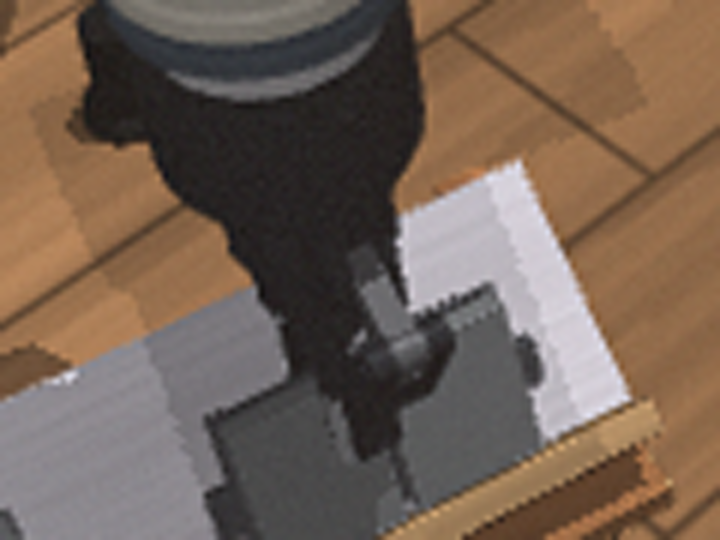

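The pad's lower edge is along the cleat and it leans toward the robot on the rear finger. Continuing slowly.

>>> {"fn": "carry_out", "kwargs": {"commands": [{"x": 0,"y": -1.5,"z": 0,"turn": 0,"gripper": 0.285},{"x": 0,"y": -3,"z": 0,"turn": 0,"gripper": 0.29},{"x": 0,"y": -4.5,"z": 0,"turn": 0,"gripper": 0.295},{"x": 0,"y": -6,"z": 0,"turn": 0,"gripper": 0.3},{"x": 0,"y": -7.5,"z": 0,"turn": 0,"gripper": 0.3}]}}

```text
time: 9.85
position: [544.6, -165.8, 91.4]
tool_rot: [3.139, 0.001, 1.36]
wrist_force: [-0.1, 1.4, 0.1]
gripper_width: 0.3
```

>>> {"fn": "carry_out", "kwargs": {"commands": [{"x": 0,"y": -1,"z": 0,"turn": 0,"gripper": 0.3},{"x": 0,"y": -2,"z": 0,"turn": 0,"gripper": 0.3},{"x": 0,"y": -3,"z": 0,"turn": 0,"gripper": 0.3},{"x": 0,"y": -4,"z": 0,"turn": 0,"gripper": 0.3},{"x": 0,"y": -5,"z": 0,"turn": 0,"gripper": 0.3}]}}

```text
time: 10.27
position: [539.6, -164.7, 91.4]
tool_rot: [3.139, 0.001, 1.36]
wrist_force: [-0.0, 0.7, -0.1]
gripper_width: 0.301
```

```bash
python3 bs.py
```

```text
10.27 u,y,z [-22.1  66.9  91.4] F [-0.2  0.7 -0.1] w 0.301
```

>>> {"fn": "carry_out", "kwargs": {"commands": [{"x": 0,"y": 0,"z": 1,"turn": 0,"gripper": 0.3},{"x": 0,"y": 0,"z": 2,"turn": 0,"gripper": 0.3},{"x": 0,"y": 0,"z": 2,"turn": 0,"gripper": 0.3}]}}

```text
time: 10.52
position: [538.4, -164.4, 88.9]
tool_rot: [-3.141, 0.001, 1.36]
wrist_force: [-4.3, 0.7, 2.8]
gripper_width: 0.3
```

>>> {"fn": "carry_out", "kwargs": {"commands": [{"x": 0,"y": 0,"z": 1,"turn": 0,"gripper": 0.3},{"x": 0,"y": 0,"z": 2,"turn": 0,"gripper": 0.3},{"x": 0,"y": 0,"z": 2,"turn": 0,"gripper": 0.3}]}}

```text
time: 10.77
position: [536.9, -164.1, 86.4]
tool_rot: [-3.138, 0.001, 1.36]
wrist_force: [-6.8, 1.1, 4.0]
gripper_width: 0.297
```

>>> {"fn": "carry_out", "kwargs": {"commands": [{"x": 0,"y": 0,"z": 1,"turn": 0,"gripper": 0.3},{"x": 0,"y": 0,"z": 2,"turn": 0,"gripper": 0.3},{"x": 0,"y": 0,"z": 2,"turn": 0,"gripper": 0.3}]}}

```text
time: 11.02
position: [536.1, -163.9, 84.9]
tool_rot: [-3.136, 0.001, 1.36]
wrist_force: [-8.2, 1.8, 11.3]
gripper_width: 0.303
```

```bash
python3 bs.py
```

```text
11.02 u,y,z [-25.7  67.   84.9] F [-8.4  0.  11.3] w 0.303
```

The -u/up force comes from the front finger touching the sloping pad face, so I'll open the gap a little while easing back.

>>> {"fn": "carry_out", "kwargs": {"commands": [{"x": 0,"y": 0.5,"z": -1,"turn": 0,"gripper": 0.32},{"x": 0,"y": 1,"z": -1,"turn": 0,"gripper": 0.34},{"x": 0,"y": 1.5,"z": -1,"turn": 0,"gripper": 0.36},{"x": 0,"y": 1.5,"z": -1,"turn": 0,"gripper": 0.37},{"x": 0,"y": 1.5,"z": -1,"turn": 0,"gripper": 0.38}]}}

```text
time: 11.43
position: [538.2, -164.4, 85.8]
tool_rot: [-3.137, 0.001, 1.36]
wrist_force: [-0.2, 0.1, -0.4]
gripper_width: 0.38
```

```bash
python3 bs.py
```

```text
11.43 u,y,z [-23.6  67.   85.8] F [-0.2  0.1 -0.4] w 0.38
```

>>> {"fn": "carry_out", "kwargs": {"commands": [{"x": 0,"y": -0.5,"z": 0,"turn": 0,"gripper": 0.38},{"x": 0,"y": -1,"z": 0,"turn": 0,"gripper": 0.38},{"x": 0,"y": -1.5,"z": 0,"turn": 0,"gripper": 0.38},{"x": 0,"y": -2,"z": 0,"turn": 0,"gripper": 0.39},{"x": 0,"y": -2.5,"z": 0,"turn": 0,"gripper": 0.4}]}}

```text
time: 11.85
position: [537.4, -164.3, 86.5]
tool_rot: [-3.141, 0.001, 1.36]
wrist_force: [5.8, -1.1, 1.4]
gripper_width: 0.404
```

>>> {"fn": "carry_out", "kwargs": {"commands": [{"x": 0,"y": -0.5,"z": -0.5,"turn": 0,"gripper": 0.4},{"x": 0,"y": -1,"z": -1,"turn": 0,"gripper": 0.41},{"x": 0,"y": -1.5,"z": -1.5,"turn": 0,"gripper": 0.42},{"x": 0,"y": -2,"z": -2,"turn": 0,"gripper": 0.43},{"x": 0,"y": -3,"z": -3,"turn": 0,"gripper": 0.44}]}}

```text
time: 12.27
position: [535.0, -163.8, 89.8]
tool_rot: [3.141, 0.001, 1.36]
wrist_force: [3.4, -1.4, 0.5]
gripper_width: 0.441
```

```bash
python3 bs.py
```

```text
12.27 u,y,z [-26.8  66.8  89.8] F [ 3.6 -0.6  0.5] w 0.441
```

>>> {"fn": "carry_out", "kwargs": {"commands": [{"x": 0,"y": 0,"z": -3,"turn": 0,"gripper": 0.45},{"x": 0,"y": 0,"z": -10,"turn": 0,"gripper": 0.45},{"x": 0,"y": 0,"z": -30,"turn": 0,"gripper": 0.45},{"x": 0,"y": 0,"z": -60,"turn": 0,"gripper": 0.45},{"x": 0,"y": 0,"z": -90,"turn": 0,"gripper": 0.45}]}}

```text
time: 12.68
position: [533.1, -163.1, 179.9]
tool_rot: [-3.138, 0.001, 1.36]
wrist_force: [0.1, -0.9, -0.5]
gripper_width: 0.451
```

>>> {"fn": "carry_out", "kwargs": {"commands": [{"x": 10,"y": -30,"z": -20,"turn": 0,"gripper": 0.45},{"x": 20,"y": -70,"z": -40,"turn": 0,"gripper": 0.45},{"x": 40,"y": -105,"z": -60,"turn": 0,"gripper": 0.45},{"x": 60,"y": -130,"z": -60,"turn": 0,"gripper": 0.45},{"x": 60,"y": -130,"z": -60,"turn": 0,"gripper": 0.45}]}}

```text
time: 13.1
position: [412.8, -74.0, 240.9]
tool_rot: [-3.133, 0.0, 1.361]
wrist_force: [-0.3, -0.3, -1.0]
gripper_width: 0.449
```

```bash
python3 -c "
from ov import *
from g import *
p=[551,-235.5,-.213]
a=draw('top',(350,170,160,120),2.5,[]); e=draw('scene',(110,200,200,150),2,[])
cv2.imwrite('raw.png',draw('scene',(110,190,200,150),4,[])[:,:,::-1])
k=draw('scene',(310,120,120,90),400/120,[])
f=draw('scene',(190,195,120,90),400/120,[])
cv2.imwrite('pics/e1.png',np.vstack([np.hstack([a,k]),np.hstack([e,f])])[:,:,::-1])"; python3 bs.py
```

```text
13.35 u,y,z [-158.1  126.6  240.4] F [-0.4  0.4  0.2] w 0.451
```

View pics/e1.png

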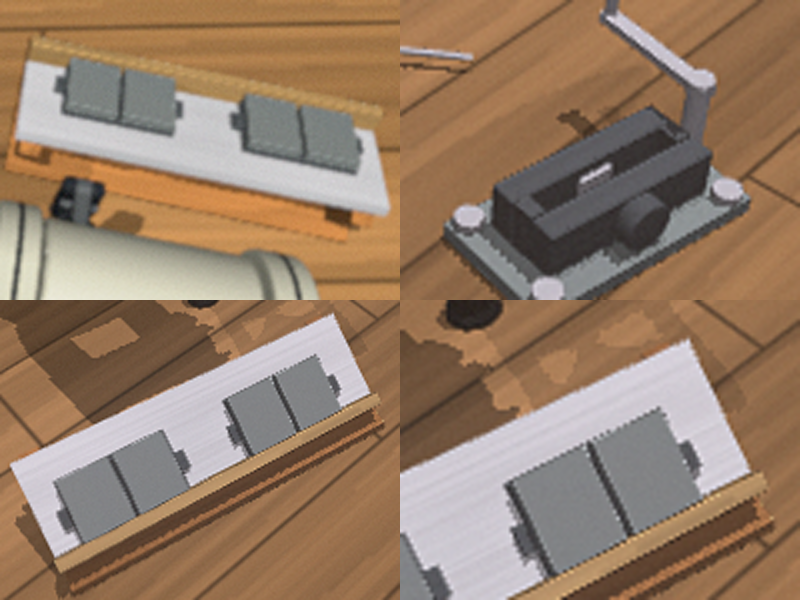

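The final views show both pads flat on the board against the cleat, the gap empty and the keeper open. I'll check straightness and snugness numerically, with the other pad as reference.

```bash
python3 - <<'E'
from g import *
im=bot.capture('scene'); im0=cv2.imread('pics/scene0.png')
g=cv2.cvtColor(im,cv2.COLOR_RGB2GRAY).astype(np.float32); g0=cv2.cvtColor(im0,cv2.COLOR_BGR2GRAY).astype(np.float32)
P=[551,-235.5,-.213]
def edge(g,y,zs,x=16):
    q=proj('scene',T(np.r_[P,30],np.array([[x,y,z] for z in zs])@B.T)).astype(np.float32)
    v=cv2.remap(g,q[:,:1],q[:,1:],cv2.INTER_LINEAR).ravel(); d=np.abs(np.gradient(cv2.GaussianBlur(v[None],(0,0),3).ravel()))
    i=d.argmax(); return round(float(zs[i]),1)
zs=np.arange(48,75,.25); zl=np.arange(-8,14,.25)
for n,c in(('other',-83),('new',70)):
    ys=[c+k for k in(-40,-30,-20,20,30,40)]
    print(n,'top edge z',[edge(g,y,zs) for y in ys],'low',[edge(g,y,zl) for y in ys])
print('other before',[edge(g0,-83+k,zs) for k in(-40,-30,-20,20,30,40)])
def ends(g,c,z):
    q=np.arange(c-75,c+75,.5); uv=proj('scene',T(np.r_[P,30],np.array([[16,y,z] for y in q])@B.T)).astype(np.float32)
    v=cv2.remap(g,uv[:,:1],uv[:,1:],cv2.INTER_LINEAR).ravel(); d=np.gradient(cv2.GaussianBlur(v[None],(0,0),3).ravel())
    return q[d[:110].argmin()],q[190+d[190:].argmax()]
for z in(8,45,55): print(z,ends(g,-83,z),ends(g0,-83,z),ends(g,70,z))
E
```

```text
other top edge z [62.8, 62.8, 61.5, 61.8, 62.0, 61.0] low [0.2, -0.5, 0.2, -0.2, 0.0, -0.5]
new top edge z [60.5, 60.0, 60.5, 58.2, 59.8, 59.2] low [-0.8, -1.5, -1.2, -2.0, -1.8, -2.2]
other before [62.8, 62.8, 61.5, 61.8, 62.0, 61.0]
8 (np.float64(-136.5), np.float64(-36.0)) (np.float64(-137.0), np.float64(-36.0)) (np.float64(21.5), np.float64(121.5))
45 (np.float64(-136.0), np.float64(-35.5)) (np.float64(-136.0), np.float64(-35.5)) (np.float64(22.0), np.float64(122.0))
55 (np.float64(-134.5), np.float64(-35.5)) (np.float64(-134.5), np.float64(-35.5)) (np.float64(22.0), np.float64(123.5))
```

Both pads' edges lie on one common line to within about 0.5 mm, so the new pad is snug and parallel to the cleat. The other pad's edges haven't moved. Handing in.

```bash
python3 -c "
from station import bot
print(bot.job_done(), bot.state()['time'])"
```

```text
the job is handed in; nothing more can be done
the job is handed in; nothing more can be done
```

The job is handed in, at about 13.5 s on the robot's clock. I swung the keeper open to about 1.6 rad, judged from where the fingers stopped, and pulled the pad straight up out of the gap. I set its lower edge in the corner between slope and cleat, then lowered it back onto the slope on the rear finger.

**Last checks:**
- **New pad:** it lies flat with the lining up. Its top and bottom edges line up with the other pad's to about 0.5 mm, so it is straight and snug against the cleat.
- **Other pad:** its measured edges are the same as before the job, within the 0.5 mm sampling step.
- **Carrier and robot:** the gap is empty, the keeper is still open, and the arm is well clear with no wrist force.

**What was off:**
- **Board position:** my first estimate was about 4 mm out across the slope. I found this by feel when the pad touched down, and corrected for it.
- **Front finger:** while the pad was being lowered, it briefly pressed the pad's face with about 14 N. I opened the gripper slightly to relieve it.
- **Last bit of lowering:** the tool cannot tilt, so by calculation the pad's top edge settled the final 3–5 mm on its own when the finger slid out.

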